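# Pick the stray double-barrelled hinge off the packing turntable

## Robot

A 6-joint arm with a two-finger parallel gripper is mounted at the origin on the work surface. World frame = base frame: x ahead of the robot, y to its left, z up, the work surface at z = 0. Lengths are in mm, angles in degrees, forces in N, time in s.
With the tool pointing down it reaches from about 300 to 850 mm from the base axis. Payload 4.2 kg.
Tool frame: the origin (TCP) lies midway between the tips of the shut fingers; the grasp point (between the pads) lies 19 mm behind it; z points along the fingers, y is the line along which they close (so a half turn about z gives the same grasp; the last joint's range is limited). The gripper opens to 91 mm and grips with 3 to 60 N. Pads are 32 mm wide; open, the fingers measure 118 mm over their backs; the gripper's body (76 mm by 178 mm) begins 60 mm behind the grasp point.
Start: joints at [62.338, 18.312, 89.639, -0, 72.044, -1.146], TCP at [256.717, 514.529, 213.976] pointing down, gripper open.
Joint ranges: [-177.97, 177.97], [-48.28, 115.42], [12.27, 149.76], [-77.06, 257.06], [2.81, 150.46], [-146.56, 146.56]. Speed limits (degrees/s): [147.25, 147.25, 180, 180, 180, 180].

## Interface

Orientations are given as [roll, pitch, yaw] about the fixed x, y, z axes, in that order (R = Rz(yaw) Ry(pitch) Rx(roll)).
In Python, from workcell import env gives the robot as it stands.
- The arm moves only by the tool send_rows, never from a script. Its argument "steps" is a list that holds one entry, the list of rows, each a list of 5 numbers: the shift along the tool's x, y, z scaled (see below), then the turn about the tool's z scaled (see below), then the opening, from 0 (shut) to 1 (fully open). In form: [[[dx, dy, dz, yaw, fingers], ...]]. A call has 1 to 5 rows; each row shifts and turns the commanded pose from where the row before left it, along the tool's axes as they then stand; what a row does not reach is not made up. The controller multiplies each number of a shift by 0.04 m and each number of a turn by 0.12 rad. A row lasts 1/12 s, in which the tool goes at most 41.7 mm and 7.16 degrees, less where a joint would pass 70% of its speed; a pose out of reach is approached as far as the arm can. A call with a number of a shift or a turn outside -1 to 1 is refused whole. A call with a gripper value outside its range is refused whole. The fingers move at their own pace and stop on an object; "squeeze" is the grip in N (left out, the last holds). Time passes only in rows, so rows that do not move let the fingers close. It gives the time, the measured TCP pose, the force, the opening and the grip force at its end, in the units of the state.
- env.state(): the state, without advancing time (a new reading comes with each control period).
- env.grab_frame(name): name is "side" or "top"; returns a dict with "pixels" (420x560x3 uint8, red, green, blue), "depth" (420x560 float32, mm along the optical axis (not along the pixel's ray), 0 where there is no reading), "intrinsics" (3x3 intrinsics, pixels), "cam_to_world" (4x4, takes a point from camera to world coordinates). Camera axes: x right, y down, z forward; pixel columns grow to the right and rows downward; lengths in mm; the calibration is good to about 2 mm. A picture is of the moment at which its call begins.
- env.job_done(): hands the job in; it is judged then, once.
The state is a dict: "time_s": time; "qpos": joint angles; "qvel": joint speeds; "effort": joint torques, N m; "ee_pos": TCP position; "ee_rot": TCP orientation; "force": force on the tool from outside, world axes, zero at the start; "torque": the same for the moment, N m; "gripper_width": finger opening in mm; "gripper_force": force on a finger pad.
Only numpy, scipy, OpenCV 4.12 (cv2) and the standard library are available. Lean on these libraries where they do the work, as an engineer would, in place of code of your own. Each camera call takes 0.05 s, during which the arm holds its last target. There are 200 camera calls.

## Task

First slide the plywood backing board, past the tin and always flat on the bench, into the taped rectangle so that it lies wholly inside the tape with its long side along the rectangle's long side. Then lift the one double-barrelled hinge off the freely turning turntable and set it down gently on the board, lying flat, lengthways, centred and wholly on it. Leave the four plain hinges lying flat on the turntable and do not disturb the tin or the other things on the bench.

Things in the scene. Friction and masses are not known exactly. Their poses are not given: they have to be found in the camera images.
- board: Plywood backing board lying on the bench, 130 long (its x) by 62 wide (its y) by 15 thick. Origin: centre of its underside.
- bay: Rectangle of 12 mm wide paper tape stuck on the bench, no height to speak of; the clear inside is 158 (its x) by 90 (its y). Origin: its centre, on the bench.
- double_hinge: The odd one among five steel hinges lying flat on the turntable: folded double-action hinge 100 long (its x) by 46 wide (its y), a 12 mm barrel along BOTH long edges (so 12 high at the edges), 9 high between them, with two rows of screw holes; longer and wider than the other four. Origin: centre of its underside. Symmetric end for end.
- platter: Black-topped round turntable platter, 300 across, 12 thick; spins freely about its vertical centre axis and never moves otherwise. Its top is 44 above the bench. A steel post 22 across rises 38 above the top in its centre. Origin: centre of the platter's underside, 32 above the bench.
- plain1: Plain hinge 1 of 4 (all alike), bystander lying flat on the turntable: folded steel butt hinge 68 long (its x) by 36 wide (its y) by 12 high, a single 12 mm barrel along one long edge (+y side), one row of screw holes. Origin: centre of its underside.
- plain2: Plain hinge 2 of 4 (all alike), bystander lying flat on the turntable: folded steel butt hinge 68 long (its x) by 36 wide (its y) by 12 high, a single 12 mm barrel along one long edge (+y side), one row of screw holes. Origin: centre of its underside.
- plain3: Plain hinge 3 of 4 (all alike), bystander lying flat on the turntable: folded steel butt hinge 68 long (its x) by 36 wide (its y) by 12 high, a single 12 mm barrel along one long edge (+y side), one row of screw holes. Origin: centre of its underside.
- plain4: Plain hinge 4 of 4 (all alike), bystander lying flat on the turntable: folded steel butt hinge 68 long (its x) by 36 wide (its y) by 12 high, a single 12 mm barrel along one long edge (+y side), one row of screw holes. Origin: centre of its underside.
- tin: Bystander: upright steel tin with a paper label, 50 across, 85 high, standing on the bench between the board and the taped rectangle. Origin: centre of its underside.
- screw_box: Bystander: closed cardboard box 75 (x) by 55 (y) by 26 high, on the bench. Origin: centre of its underside.
- tape_roll: Bystander: roll of brown tape lying flat, ring 90 across, 24 high. Origin: centre of its underside.
- wrench: Bystander: steel wrench 160 long (its x), lying flat, about 10 high. Origin: under the middle of its length.
- gauge: Bystander: dark steel setting block 60 (x) by 25 (y) by 50 high with a 25 mm wide steel step on top (70 high in all). Origin: centre of its underside.
There are look-alikes about, which are no part of the job. What is shaped like the double_hinge but orange, red or turquoise is not meant.

How it is judged:
By the outcome, as a careful person would: the job done as asked, in the order asked, and still so for the second after the job is handed in, with the robot touching nothing.
It also fails if it takes over 56 s, if anything falls off the work surface, if the arm or the gripper's body presses on something with over 40 N, if the wrist force passes 120 N, or if a joint passes its speed limit or range.

## Working session

There is one attempt and no reset: what is moved stays moved. The work goes in short steps, Python scripts to look and compute and a tool call to move; the robot and the scene stay as the last step left them, time stands still between calls to the robot, and variables do not carry over. Pictures are saved under pics/ and viewed, at most 10 in all, crops included, and the job is handed in when it is done.

Besides the shell and the picture viewer there is one more tool, called after "Request:" by a JSON object that holds its "name" and its "arguments". send_rows: Moves the arm, as the interface text tells. Shifts and turns lie within -1 to 1; 1 stands for 0.04 m of shift or 0.12 rad of turn. Its arguments: {"type":"object","properties":{"steps":{"type":"array"},"squeeze":{"type":"number"}},"required":["steps"]}

```bash
mkdir -p pics; ls
python3 - <<'E'
from workcell import env
import cv2,numpy as np
print(env.state())
for n in ("top","side"):
    f=env.grab_frame(n); np.savez(f"f_{n}0.npz",**f)
    cv2.imwrite(f"pics/{n}0.png",f["pixels"][:,:,::-1]); print(n,f["intrinsics"],f["cam_to_world"].round(3))
E
```

```text
pics
{'time_s': 0.0, 'qpos': array([ 6.23375149e+01,  1.83494148e+01,  8.97047129e+01,  5.94152903e-04,
        7.20422092e+01, -1.14306729e+00]), 'qvel': array([ 0.09018414, -0.01481304,  0.01146751, -0.01511959, -0.01220549,
        0.00021502]), 'effort': array([-8.31721136e-04, -4.12447858e+01, -2.31967986e+01,  7.27911294e-02,
        4.57378454e-02, -1.14973886e-04]), 'ee_pos': array([256.48360804, 514.08506581, 213.15405394]), 'ee_rot': array([-1.79903694e+02, -2.48660750e-03,  1.53480396e+02]), 'force': array([ 1.46845711, -0.20409441,  0.80711254]), 'torque': array([-0.0016506 , -0.00217121, -0.0008314 ]), 'gripper_force': 0.0, 'gripper_width': 90.93585158361923}
top [[483.58007236   0.         280.45671461]
 [  0.         483.58007236 212.50083886]
 [  0.           0.           1.        ]] [[ 1.500000e-02 -9.910000e-01  1.350000e-01  3.126750e+02]
 [-1.000000e+00 -1.500000e-02  0.000000e+00  5.366800e+01]
 [ 2.000000e-03 -1.350000e-01 -9.910000e-01  1.324078e+03]
 [ 0.000000e+00  0.000000e+00  0.000000e+00  1.000000e+00]]
side [[537.5200195    0.         274.08253647]
 [  0.         537.5200195  211.3649368 ]
 [  0.           0.           1.        ]] [[ 7.63000e-01 -4.64000e-01  4.51000e-01 -1.77197e+02]
 [-6.47000e-01 -5.46000e-01  5.33000e-01 -7.45237e+02]
 [-1.00000e-03 -6.98000e-01 -7.16000e-01  1.12726e+03]
 [ 0.00000e+00  0.00000e+00  0.00000e+00  1.00000e+00]]
```

View pics/top0.png

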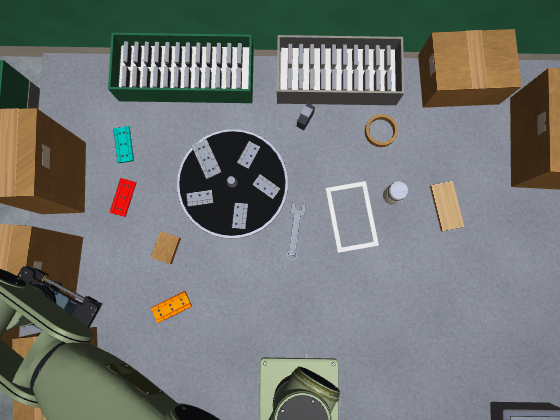

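View pics/side0.png

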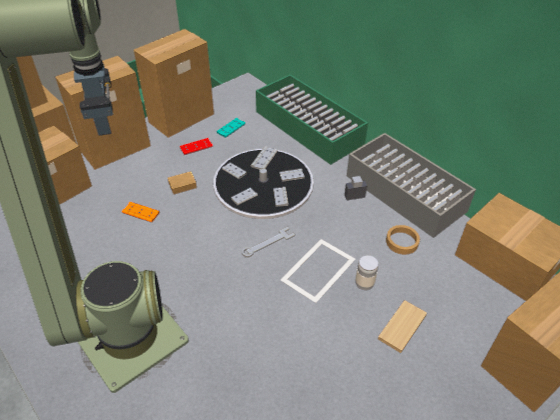

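Top view: the board is at (447,205), the bay at (352,216) and the tin at (397,192). The platter is centred near (232,183). The hinges on it are at (206,158), (249,154), (266,186), (200,198) and (240,215). The one at (206,158) looks longest, so I'll measure and confirm it in a crop.

```bash
cat > h.py <<'E'
import numpy as np,cv2
from workcell import env
def grab(n):
    return env.grab_frame(n)
def pt(f,uv,z):
    uv=np.atleast_2d(uv).astype(float); K=f["intrinsics"];T=f["cam_to_world"]
    d=np.c_[uv,np.ones(len(uv))]@np.linalg.inv(K).T@T[:3,:3].T; o=T[:3,3]
    return (o+d*((z-o[2])/d[:,2])[:,None])[:,:2]
def proj(f,p):
    T=f["cam_to_world"];c=(np.array(p)-T[:3,3])@T[:3,:3]; q=c@f["intrinsics"].T; return q[:2]/q[2]
def blobs(f,mask,roi,z,amin=30):
    x0,y0,x1,y1=roi; m=np.zeros(mask.shape,np.uint8); m[y0:y1,x0:x1]=mask[y0:y1,x0:x1]
    out=[]
    for c in cv2.findContours(m,cv2.RETR_EXTERNAL,cv2.CHAIN_APPROX_NONE)[0]:
        if cv2.contourArea(c)<amin: continue
        w=pt(f,c[:,0],z).astype(np.float32)
        (cx,cy),(a,b),t=cv2.minAreaRect(w)
        if a<b: a,b,t=b,a,t+90
        t=(t+90)%180-90
        out.append((cx,cy,a,b,t,c[:,0].mean(0).round()))
    return out
def show(l):
    for o in l: print(*[round(float(v),1) for v in o[:5]],o[5])
E
cat > m0.py <<'E'
from h import *
for n,rois in (("top",dict(board=(425,170,470,240),bay=(318,172,384,260),plat=(175,125,290,240),tin=(380,172,412,208),)),("side",dict(board=(370,295,435,355),bay=(275,235,357,303),plat=(212,145,316,216)))):
    f=dict(np.load(f"f_{n}0.npz")); P=f["pixels"]; hsv=cv2.cvtColor(P,cv2.COLOR_RGB2HSV)
    H,S,V=[hsv[...,i].astype(int) for i in range(3)]
    print(n); show(blobs(f,(S>70)&(V>110),rois["board"],15))
    show(blobs(f,(V>200)&(S<40),rois["bay"],0))
    show(blobs(f,(V>90),rois["plat"],54))
    show(blobs(f,(V<40),rois["plat"],44,1000))
    if n=="top": print("tin"); show(blobs(f,(V>190),rois["tin"],85))
    x=(160,120,300,245) if n=="top" else (200,125,330,225)
    c=cv2.resize(P[x[1]:x[3],x[0]:x[2]],None,fx=4,fy=4,interpolation=cv2.INTER_CUBIC)
    cv2.imwrite(f"pics/crop_{n}.png",c[:,:,::-1])
E
python3 m0.py
```

```text
top
517.8 -402.3 129.1 60.9 12.4 [447. 206.]
486.2 -142.0 182.8 114.0 10.9 [352. 216.]
568.7 186.8 310.4 309.7 0.9 [232. 182.]
567.5 185.9 280.5 279.7 -89.1 [228. 180.]
tin
545.5 -252.5 44.3 42.3 -89.1 [398. 190.]
side
510.9 -406.4 136.9 62.5 12.4 [402. 326.]
483.6 -144.3 183.3 114.9 10.7 [318. 270.]
562.1 182.3 324.4 307.7 -40.3 [262. 181.]
```

View pics/crop_top.png

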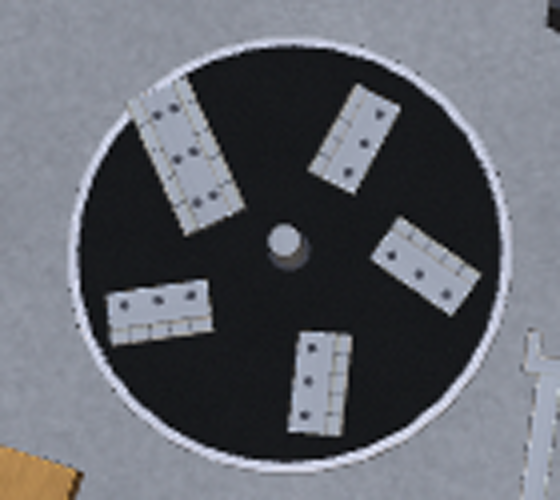

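The crop shows the double hinge at crop (187,155), which is full-frame (206,158). It is the longest, has two rows of holes and has a barrel on both long edges. The other four, at (249,154), (266,186), (200,198) and (240,215), have one row and one barrel. The orange, red and turquoise ones are off the platter.

Next I'll plan the approach to the board.

```bash
cat > plan.py <<'E'
import sys,numpy as np
from workcell import env
# plan.py finger  x y z yaw n [x y z yaw n ...]: rows for waypoints, from the measured pose
def rows(fg,wps):
    s=env.state(); p=np.array(s["ee_pos"],float); psi=s["ee_rot"][2]; out=[]
    for x,y,z,yaw,n in wps:
        n=int(n); dp=(np.array([x,y,z])-p)/n; dy=((yaw-psi+180)%360-180)/n
        for i in range(n):
            t=np.radians(psi); c,sn=np.cos(t),np.sin(t)
            r=[dp[0]*c+dp[1]*sn, dp[0]*sn-dp[1]*c, -dp[2]]
            psi+=dy
            out.append([round(float(v)/40,2)+0. for v in r]+[round(float(np.radians(-dy)/.12),2)+0.,fg])
        p=np.array([x,y,z])
    print("t",s["time_s"],"pos",s["ee_pos"].round(1),"rot",s["ee_rot"].round(1),"w",round(s["gripper_width"],1),"F",s["force"].round(1))
    for i in range(0,len(out),5): print([out[i:i+5]])
a=list(map(float,sys.argv[1:])); rows(a[0],np.array(a[1:]).reshape(-1,5))
E
python3 plan.py 1 493.6 -407.7 150 12.4 27 493.6 -407.7 30 12.4 3
```

```text
t 0.1 pos [256.5 514.1 213.2] rot [-179.9   -0.   153.5] w 91.5 F [-1.   0.1  0.1]
[[[-0.58, -0.67, 0.06, 0.76, 1.0], [-0.64, -0.61, 0.06, 0.76, 1.0], [-0.69, -0.55, 0.06, 0.76, 1.0], [-0.74, -0.48, 0.06, 0.76, 1.0], [-0.78, -0.42, 0.06, 0.76, 1.0]]]
[[[-0.81, -0.34, 0.06, 0.76, 1.0], [-0.84, -0.27, 0.06, 0.76, 1.0], [-0.86, -0.19, 0.06, 0.76, 1.0], [-0.87, -0.11, 0.06, 0.76, 1.0], [-0.88, -0.03, 0.06, 0.76, 1.0]]]
[[[-0.88, 0.05, 0.06, 0.76, 1.0], [-0.87, 0.13, 0.06, 0.76, 1.0], [-0.86, 0.21, 0.06, 0.76, 1.0], [-0.83, 0.29, 0.06, 0.76, 1.0], [-0.8, 0.36, 0.06, 0.76, 1.0]]]
[[[-0.77, 0.43, 0.06, 0.76, 1.0], [-0.73, 0.5, 0.06, 0.76, 1.0], [-0.68, 0.56, 0.06, 0.76, 1.0], [-0.62, 0.62, 0.06, 0.76, 1.0], [-0.56, 0.68, 0.06, 0.76, 1.0]]]
[[[-0.5, 0.73, 0.06, 0.76, 1.0], [-0.43, 0.77, 0.06, 0.76, 1.0], [-0.36, 0.8, 0.06, 0.76, 1.0], [-0.29, 0.83, 0.06, 0.76, 1.0], [-0.21, 0.86, 0.06, 0.76, 1.0]]]
[[[-0.13, 0.87, 0.06, 0.76, 1.0], [-0.05, 0.88, 0.06, 0.76, 1.0], [0.0, 0.0, 1.0, 0.0, 1.0], [0.0, 0.0, 1.0, 0.0, 1.0], [0.0, 0.0, 1.0, 0.0, 1.0]]]
```

Request:
{"name": "send_rows", "arguments": {"steps": [[[-0.58, -0.67, 0.06, 0.76, 1.0], [-0.64, -0.61, 0.06, 0.76, 1.0], [-0.69, -0.55, 0.06, 0.76, 1.0], [-0.74, -0.48, 0.06, 0.76, 1.0], [-0.78, -0.42, 0.06, 0.76, 1.0]]]}}

```text
time_s: 0.52
ee_pos: [300.9, 341.6, 201.4]
ee_rot: [-180.0, 0.0, 127.1]
force: [0.6, -0.2, 0.6]
gripper_width: 91.3
gripper_force: 0.0
```

Request:
{"name": "send_rows", "arguments": {"steps": [[[-0.81, -0.34, 0.06, 0.76, 1.0], [-0.84, -0.27, 0.06, 0.76, 1.0], [-0.86, -0.19, 0.06, 0.76, 1.0], [-0.87, -0.11, 0.06, 0.76, 1.0], [-0.88, -0.03, 0.06, 0.76, 1.0]]]}}

```text
time_s: 0.93
ee_pos: [344.7, 171.3, 189.7]
ee_rot: [-180.0, 0.0, 101.0]
force: [0.6, -0.4, -0.7]
gripper_width: 91.2
gripper_force: 0.0
```

Request:
{"name": "send_rows", "arguments": {"steps": [[[-0.88, 0.05, 0.06, 0.76, 1.0], [-0.87, 0.13, 0.06, 0.76, 1.0], [-0.86, 0.21, 0.06, 0.76, 1.0], [-0.83, 0.29, 0.06, 0.76, 1.0], [-0.8, 0.36, 0.06, 0.76, 1.0]]]}}

```text
time_s: 1.35
ee_pos: [389.1, 0.8, 177.8]
ee_rot: [-180.0, -0.0, 74.8]
force: [0.8, 1.2, 0.1]
gripper_width: 91.1
gripper_force: 0.0
```

Request:
{"name": "send_rows", "arguments": {"steps": [[[-0.77, 0.43, 0.06, 0.76, 1.0], [-0.73, 0.5, 0.06, 0.76, 1.0], [-0.68, 0.56, 0.06, 0.76, 1.0], [-0.62, 0.62, 0.06, 0.76, 1.0], [-0.56, 0.68, 0.06, 0.76, 1.0]]]}}

```text
time_s: 1.77
ee_pos: [432.8, -170.0, 165.6]
ee_rot: [-180.0, -0.0, 48.7]
force: [0.4, 0.8, -1.0]
gripper_width: 91.4
gripper_force: 0.0
```

Request:
{"name": "send_rows", "arguments": {"steps": [[[-0.5, 0.73, 0.06, 0.76, 1.0], [-0.43, 0.77, 0.06, 0.76, 1.0], [-0.36, 0.8, 0.06, 0.76, 1.0], [-0.29, 0.83, 0.06, 0.76, 1.0], [-0.21, 0.86, 0.06, 0.76, 1.0]]]}}

```text
time_s: 2.18
ee_pos: [476.6, -340.6, 153.3]
ee_rot: [-179.9, 0.0, 22.6]
force: [0.1, 0.6, -0.1]
gripper_width: 91.1
gripper_force: 0.0
```

Request:
{"name": "send_rows", "arguments": {"steps": [[[-0.13, 0.87, 0.06, 0.76, 1.0], [-0.05, 0.88, 0.06, 0.76, 1.0], [0, 0, 0, 0, 1], [0, 0, 0, 0, 1], [0, 0, 0, 0, 1]]]}}

```text
time_s: 2.6
ee_pos: [493.7, -406.6, 148.3]
ee_rot: [-179.9, 0.1, 12.4]
force: [-0.7, -0.8, 0.3]
gripper_width: 90.8
gripper_force: 0.0
```

```bash
python3 plan.py 1 493.6 -407.7 50 12.4 4 493.6 -407.7 4 12.4 3
python3 - <<'E'
from h import *
f=dict(np.load("f_top0.npz"))
c=np.array([[128,102],[187,73],[245,208],[187,237]])/4+[160,120]
w=pt(f,c,56).astype(np.float32); print(cv2.minAreaRect(w),w)
E
```

```text
t 2.6 pos [ 493.7 -406.6  148.3] rot [-1.799e+02  1.000e-01  1.240e+01] w 90.8 F [-0.7 -0.8  0.3]
[[[0.0, 0.01, 0.61, 0.0, 1.0], [0.0, 0.01, 0.61, 0.0, 1.0], [0.0, 0.01, 0.61, 0.0, 1.0], [0.0, 0.01, 0.61, 0.0, 1.0], [0.0, 0.0, 0.38, 0.0, 1.0]]]
[[[0.0, 0.0, 0.38, 0.0, 1.0], [0.0, 0.0, 0.38, 0.0, 1.0]]]
((628.67041015625, 254.1746063232422), (103.91031646728516, 44.16108322143555), 25.059234619140625) [[664.3286  295.22217]
 [685.08734 256.17838]
 [592.6077  214.07823]
 [572.2534  252.17085]]
```

Request:
{"name": "send_rows", "arguments": {"steps": [[[0.0, 0.02, 0.7, 0.0, 1.0], [0.0, 0.02, 0.7, 0.0, 1.0], [0.0, 0, 0.7, 0.0, 1.0], [0.0, 0, 0.6, 0.0, 1.0], [0.0, 0.0, 0.5, 0.0, 1.0]]]}}

```text
time_s: 3.02
ee_pos: [493.8, -406.4, 19.8]
ee_rot: [-179.9, 0.1, 12.5]
force: [-0.1, 0.5, -0.6]
gripper_width: 90.9
gripper_force: 0.0
```

Request:
{"name": "send_rows", "arguments": {"steps": [[[0.0, 0.0, 0.25, 0.0, 1.0], [0.0, 0.0, 0.1, 0.0, 1.0], [0, 0, 0, 0, 1]]]}}

```text
time_s: 3.27
ee_pos: [494.5, -407.8, 7.0]
ee_rot: [-179.9, 0.0, 12.5]
force: [0.4, 0.1, -0.8]
gripper_width: 91.2
gripper_force: 0.0
```

Request:
{"name": "send_rows", "arguments": {"steps": [[[0, 0, 0, 0, 0.6], [0, 0, 0, 0, 0.6], [0, 0, 0, 0, 0.6], [0, 0, 0, 0, 0.6], [0, 0, 0, 0, 0.6]]], "squeeze": 12}}

```text
time_s: 3.68
ee_pos: [494.8, -408.8, 7.9]
ee_rot: [180.0, -0.0, 12.4]
force: [-1.1, 0.3, 2.5]
gripper_width: 61.3
gripper_force: 12.0
```

Request:
{"name": "send_rows", "arguments": {"steps": [[[0, 0, 0, 0, 0.5], [0, 0, 0, 0, 0.5], [0, 0, 0, 0, 0.5], [0, 0, 0, 0, 0.5], [0, 0, 0, 0, 0.5]]]}}

```text
time_s: 4.1
ee_pos: [494.7, -408.8, 7.9]
ee_rot: [180.0, -0.0, 12.4]
force: [-1.1, 2.2, 5.4]
gripper_width: 62.2
gripper_force: 12.0
```

```bash
python3 plan.py 0.5 400 -385 7.9 12.4 5 400 -146.7 7.9 10.9 15 461.4 -146.7 7.9 10.9 5
```

```text
t 4.1 pos [ 494.7 -408.8    7.9] rot [180.   -0.   12.4] w 62.2 F [-1.1  2.2  5.4]
[[[-0.44, -0.22, 0.0, 0.0, 0.5], [-0.44, -0.22, 0.0, 0.0, 0.5], [-0.44, -0.22, 0.0, 0.0, 0.5], [-0.44, -0.22, 0.0, 0.0, 0.5], [-0.44, -0.22, 0.0, 0.0, 0.5]]]
[[[0.09, -0.39, 0.0, 0.01, 0.5], [0.08, -0.39, 0.0, 0.01, 0.5], [0.08, -0.39, 0.0, 0.01, 0.5], [0.08, -0.39, 0.0, 0.01, 0.5], [0.08, -0.39, 0.0, 0.01, 0.5]]]
[[[0.08, -0.39, 0.0, 0.01, 0.5], [0.08, -0.39, 0.0, 0.01, 0.5], [0.08, -0.39, 0.0, 0.01, 0.5], [0.08, -0.39, 0.0, 0.01, 0.5], [0.08, -0.39, 0.0, 0.01, 0.5]]]
[[[0.08, -0.39, 0.0, 0.01, 0.5], [0.08, -0.39, 0.0, 0.01, 0.5], [0.08, -0.39, 0.0, 0.01, 0.5], [0.08, -0.39, 0.0, 0.01, 0.5], [0.08, -0.39, 0.0, 0.01, 0.5]]]
[[[0.3, 0.06, 0.0, 0.0, 0.5], [0.3, 0.06, 0.0, 0.0, 0.5], [0.3, 0.06, 0.0, 0.0, 0.5], [0.3, 0.06, 0.0, 0.0, 0.5], [0.3, 0.06, 0.0, 0.0, 0.5]]]
```

Request:
{"name": "send_rows", "arguments": {"steps": [[[-0.3, -0.15, 0.0, 0.0, 0.5], [-0.45, -0.22, 0.0, 0.0, 0.5], [-0.5, -0.25, 0.0, 0.0, 0.5], [-0.5, -0.26, 0.0, 0.0, 0.5], [-0.45, -0.22, 0.0, 0.0, 0.5]]]}}

```text
time_s: 4.52
ee_pos: [399.7, -385.6, 7.8]
ee_rot: [179.8, -0.2, 12.4]
force: [2.0, -0.9, 3.0]
gripper_width: 61.8
gripper_force: 12.0
```

Request:
{"name": "send_rows", "arguments": {"steps": [[[0.09, -0.39, 0.0, 0.01, 0.5], [0.08, -0.39, 0.0, 0.01, 0.5], [0.08, -0.39, 0.0, 0.01, 0.5], [0.08, -0.39, 0.0, 0.01, 0.5], [0.08, -0.39, 0.0, 0.01, 0.5]]]}}

```text
time_s: 4.93
ee_pos: [399.8, -305.2, 7.8]
ee_rot: [179.8, -0.1, 12.1]
force: [-0.1, -4.1, 4.4]
gripper_width: 62.0
gripper_force: 12.0
```

Run:
```python
from h import *
f=grab("side"); cv2.imwrite("pics/side1.png",f["pixels"][:,:,::-1]); s=env.state(); print(s["ee_pos"].round(1),s["ee_rot"].round(1),s["force"].round(1),s["gripper_width"])
```

```text
[ 399.2 -302.3    7.7] [ 1.80e+02 -1.00e-01  1.21e+01] [0.2 3.  7.4] 61.94193332108489
```

View pics/side1.png

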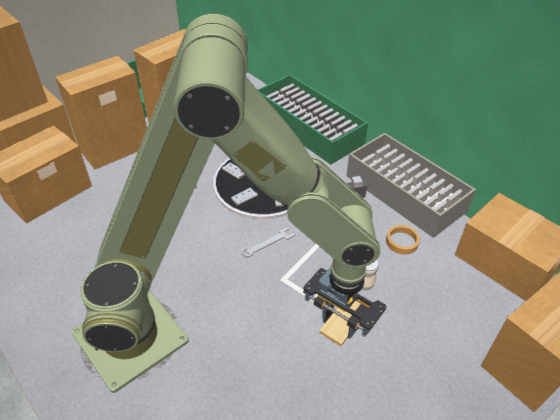

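The board at (342,322) is held flat between the fingers and is well clear of the tin at (368,275). I'll continue the slide.

Request:
{"name": "send_rows", "arguments": {"steps": [[[0.08, -0.39, 0.0, 0.01, 0.5], [0.08, -0.39, 0.0, 0.01, 0.5], [0.08, -0.39, 0.0, 0.01, 0.5], [0.08, -0.39, 0.0, 0.01, 0.5], [0.08, -0.39, 0.0, 0.01, 0.5]]]}}

```text
time_s: 5.4
ee_pos: [399.4, -225.2, 7.7]
ee_rot: [179.9, -0.1, 11.8]
force: [-0.1, -4.2, 5.5]
gripper_width: 61.8
gripper_force: 12.0
```

Request:
{"name": "send_rows", "arguments": {"steps": [[[0.08, -0.39, 0.0, 0.01, 0.5], [0.08, -0.39, 0.0, 0.01, 0.5], [0.08, -0.39, 0.0, 0.01, 0.5], [0.08, -0.39, 0.0, 0.01, 0.5], [0.08, -0.35, 0.0, 0.01, 0.5]]]}}

```text
time_s: 5.82
ee_pos: [399.5, -146.8, 7.7]
ee_rot: [179.9, -0.1, 11.4]
force: [0.0, -4.0, 6.0]
gripper_width: 61.8
gripper_force: 12.0
```

Request:
{"name": "send_rows", "arguments": {"steps": [[[0.3, 0.06, 0.0, 0.0, 0.5], [0.3, 0.06, 0.0, 0.0, 0.5], [0.3, 0.06, 0.0, 0.0, 0.5], [0.3, 0.06, 0.0, 0.0, 0.5], [0.3, 0.06, 0.0, 0.0, 0.5]]]}}

```text
time_s: 6.23
ee_pos: [454.6, -145.1, 7.0]
ee_rot: [-179.7, 0.6, 11.5]
force: [-10.7, -0.3, 15.0]
gripper_width: 61.9
gripper_force: 12.0
```

Request:
{"name": "send_rows", "arguments": {"steps": [[[0, 0, 0, 0, 0.5], [0, 0, 0, 0, 0.5]]]}}

```text
time_s: 6.4
ee_pos: [459.7, -146.1, 7.1]
ee_rot: [-179.9, 0.0, 11.4]
force: [0.7, 1.9, 3.6]
gripper_width: 61.9
gripper_force: 12.0
```

```bash
python3 plan.py 0.5 461.4 -146.7 7.8 10.9 1
python3 - <<'E'
from h import *
f=grab("top"); cv2.imwrite("pics/top2.png",cv2.resize(f["pixels"][150:290,280:460,::-1],None,fx=4,fy=4))
E
```

```text
t 6.4 pos [ 459.7 -146.1    7.1] rot [-179.9    0.    11.4] w 61.9 F [0.7 1.9 3.6]
[[[0.04, 0.02, -0.02, 0.07, 0.5]]]
```

View pics/top2.png

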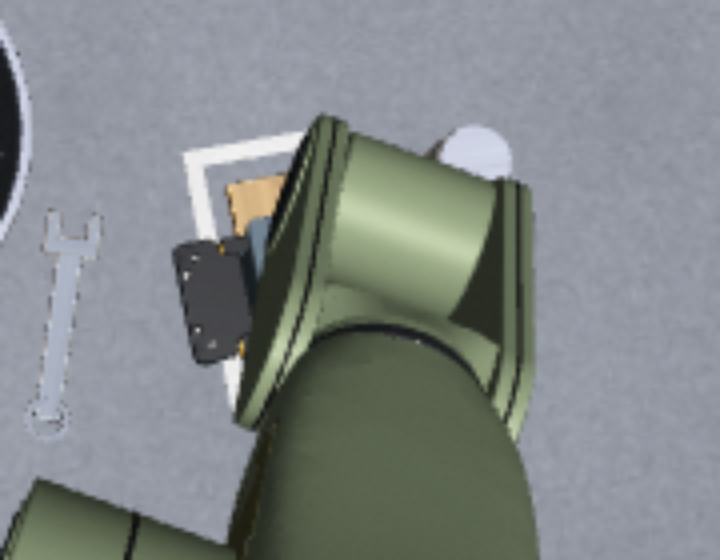

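The board's corner at crop (228,184) sits about 12–14 mm inside the tape corner at (205,165), as planned. I'll trim slightly, release and lift.

Request:
{"name": "send_rows", "arguments": {"steps": [[[0.04, 0.02, 0, 0.07, 0.5], [0, 0, 0, 0, 0.5], [0, 0, 0, 0, 0.85], [0, 0, 0, 0, 0.85], [0, 0, 0, 0, 0.85]]]}}

```text
time_s: 6.87
ee_pos: [461.3, -147.7, 6.8]
ee_rot: [-180.0, 0.0, 10.9]
force: [-0.5, 0.2, -0.2]
gripper_width: 76.3
gripper_force: 0.0
```

Request:
{"name": "send_rows", "arguments": {"steps": [[[0, 0, 0, 0, 0.85], [0, 0, -0.2, 0, 0.85], [0, 0, -0.6, 0, 0.85], [0, 0, -1, 0, 0.85], [0, 0, -1, 0, 0.85]]]}}

```text
time_s: 7.28
ee_pos: [460.4, -147.5, 120.0]
ee_rot: [-179.9, 0.1, 10.9]
force: [1.4, -1.2, -0.2]
gripper_width: 77.8
gripper_force: 0.0
```

Request:
{"name": "send_rows", "arguments": {"steps": [[[0, 0, -1, 0, 0.85], [0, 0, 0, 0, 0.85]]]}}

```text
time_s: 7.45
ee_pos: [466.2, -149.4, 167.3]
ee_rot: [179.5, -0.8, 10.9]
force: [1.2, 0.0, -0.4]
gripper_width: 77.9
gripper_force: 0.0
```

```bash
python3 plan.py 0.75 460 -146 200 40 1
python3 - <<'E'
from h import *
def m(w,roi,z,k):
    f=grab(w); h=cv2.cvtColor(f["pixels"],cv2.COLOR_RGB2HSV); H,S,V=[h[...,i].astype(int) for i in range(3)]
    show(blobs(f,(S>70)&(V>110),roi,15) )
    show(blobs(f,(V>200)&(S<40),roi,0)); return f
m("top",(318,172,384,260),0,0); f=m("side",(275,235,357,303),0,0)
# hinge in top
f=grab("top");P=f["pixels"]; m=(P.max(2)>90)
m=m.astype(np.uint8)
p=[proj(f,(628.7,254.2,50)),proj(f,(570,186,44))]; print(p)
E
```

```text
t 7.45 pos [ 466.2 -149.4  167.3] rot [179.5  -0.8  10.9] w 77.9 F [ 1.2  0.  -0.4]
[[[-0.14, -0.11, -0.82, -4.24, 0.75]]]
437.6 -203.9 47.0 13.0 10.7 [374. 234.]
485.8 -138.9 182.9 107.8 10.8 [338. 210.]
476.2 -148.4 136.9 64.9 10.2 [317. 268.]
483.9 -144.8 184.8 115.8 10.6 [318. 270.]
[array([207.07277456, 159.16461211]), array([231.93634592, 181.34409624])]
```

The side view, compared with its earlier bias, puts the board within about 3 mm of the bay centre. I'll recheck once the arm is out of the way. Next is the approach above the hinge.

```bash
python3 plan.py 0.8 627.7 254.3 140 25 12
```

```text
t 7.6 pos [ 461.2 -147.7  159.5] rot [180.   -0.   10.9] w 77.7 F [ 0.1 -0.5 -1.1]
[[[0.5, -0.76, 0.04, -0.17, 0.8], [0.51, -0.75, 0.04, -0.17, 0.8], [0.53, -0.74, 0.04, -0.17, 0.8], [0.54, -0.72, 0.04, -0.17, 0.8], [0.56, -0.71, 0.04, -0.17, 0.8]]]
[[[0.57, -0.7, 0.04, -0.17, 0.8], [0.59, -0.69, 0.04, -0.17, 0.8], [0.6, -0.68, 0.04, -0.17, 0.8], [0.62, -0.67, 0.04, -0.17, 0.8], [0.63, -0.65, 0.04, -0.17, 0.8]]]
[[[0.64, -0.64, 0.04, -0.17, 0.8], [0.66, -0.63, 0.04, -0.17, 0.8]]]
```

Request:
{"name": "send_rows", "arguments": {"steps": [[[0.5, -0.76, 0.04, -0.17, 0.8], [0.51, -0.75, 0.04, -0.17, 0.8], [0.53, -0.74, 0.04, -0.17, 0.8], [0.54, -0.72, 0.04, -0.17, 0.8], [0.56, -0.71, 0.04, -0.17, 0.8]]]}}

```text
time_s: 8.02
ee_pos: [529.6, 21.3, 149.0]
ee_rot: [-179.9, 0.2, 16.8]
force: [0.3, -0.2, 0.9]
gripper_width: 73.0
gripper_force: 0.0
```

Request:
{"name": "send_rows", "arguments": {"steps": [[[0.57, -0.7, 0.04, -0.17, 0.8], [0.59, -0.69, 0.04, -0.17, 0.8], [0.6, -0.68, 0.04, -0.17, 0.8], [0.62, -0.67, 0.04, -0.17, 0.8], [0.63, -0.65, 0.04, -0.17, 0.8]]]}}

```text
time_s: 8.43
ee_pos: [599.2, 188.8, 140.5]
ee_rot: [-180.0, 0.3, 22.6]
force: [0.2, -0.1, 0.6]
gripper_width: 72.9
gripper_force: 0.0
```

Request:
{"name": "send_rows", "arguments": {"steps": [[[0.64, -0.64, 0.04, -0.17, 0.8], [0.66, -0.63, 0.04, -0.17, 0.8], [0, 0, 0, 0, 0.8], [0, 0, 0, 0, 0.8], [0, 0, 0, 0, 0.8]]]}}

```text
time_s: 8.85
ee_pos: [626.7, 253.7, 137.8]
ee_rot: [180.0, 0.3, 24.9]
force: [-0.1, 0.5, 0.5]
gripper_width: 72.9
gripper_force: 0.0
```

```bash
python3 plan.py 0.8 627.7 254.3 47.5 25 5
python3 - <<'E'
from h import *
f=grab("top"); P=f["pixels"]; np.savez("f_top3.npz",**f)
cv2.imwrite("pics/top3.png",cv2.resize(P[120:260,160:380,::-1],None,fx=3.6,fy=3.6))
h=cv2.cvtColor(P,cv2.COLOR_RGB2HSV);S=h[...,1].astype(int);V=h[...,2].astype(int); roi=(318,172,384,260)
show(blobs(f,(S>70)&(V>110),roi,15)); show(blobs(f,(V>200)&(S<40),roi,0))
g=grab("side"); h=cv2.cvtColor(g["pixels"],cv2.COLOR_RGB2HSV);V=h[...,2]
E
```

```text
t 8.85 pos [626.7 253.7 137.8] rot [180.    0.3  24.9] w 72.9 F [-0.1  0.5  0.5]
[[[0.01, 0.0, 0.45, 0.0, 0.8], [0.01, 0.0, 0.45, 0.0, 0.8], [0.01, 0.0, 0.45, 0.0, 0.8], [0.01, 0.0, 0.45, 0.0, 0.8], [0.01, 0.0, 0.45, 0.0, 0.8]]]
482.9 -142.2 130.0 61.1 11.1 [352. 217.]
486.0 -142.0 182.5 114.0 10.9 [352. 216.]
```

View pics/top3.png

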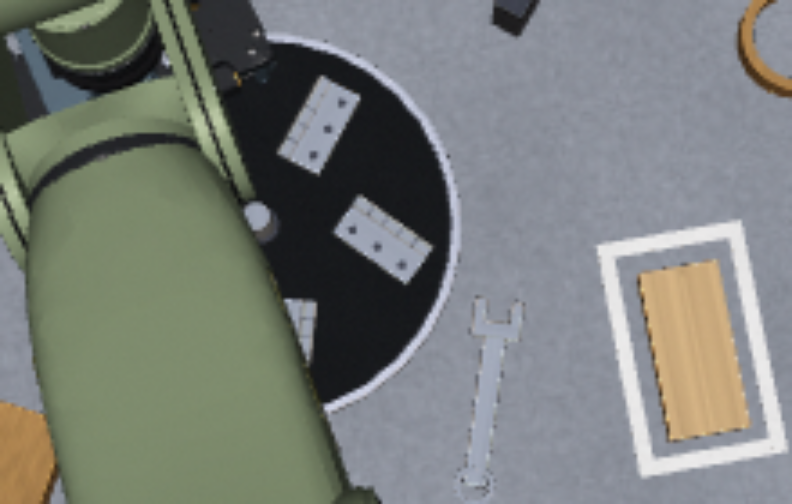

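The board lies wholly inside the tape, at crop (693,350) against the bay centre at (692,350). The visible plain hinges haven't moved, so the platter hasn't turned. I'll go down and grip.

Request:
{"name": "send_rows", "arguments": {"steps": [[[0.02, 0.0, 0.6, 0.0, 0.8], [0.01, 0.0, 0.6, 0.0, 0.8], [0.0, 0.0, 0.5, 0.0, 0.8], [0.0, 0.0, 0.3, 0.0, 0.8], [0.0, 0.0, 0.1, 0.0, 0.8]]]}}

```text
time_s: 9.37
ee_pos: [627.6, 253.3, 53.8]
ee_rot: [-180.0, 0.2, 24.8]
force: [-0.6, 0.7, -0.3]
gripper_width: 72.7
gripper_force: 0.0
```

Request:
{"name": "send_rows", "arguments": {"steps": [[[0, 0, 0, 0, 0.8], [0, 0, 0, 0, 0.8], [0, 0, 0, 0, 0.8]]]}}

```text
time_s: 9.62
ee_pos: [630.1, 255.2, 57.6]
ee_rot: [180.0, -0.2, 24.9]
force: [0.7, 0.5, 0.5]
gripper_width: 72.6
gripper_force: 0.0
```

Request:
{"name": "send_rows", "arguments": {"steps": [[[-0.04, 0, 0.1, 0, 0.8], [0, 0, 0.1, 0, 0.8], [0, 0, 0, 0, 0.8], [0, 0, 0, 0, 0.8]]]}}

```text
time_s: 9.95
ee_pos: [627.4, 254.3, 47.8]
ee_rot: [-180.0, 0.0, 24.9]
force: [-0.3, -0.1, -0.4]
gripper_width: 72.8
gripper_force: 0.0
```

```bash
python3 plan.py 0.8 628 254.3 47 25 1
```

```text
t 9.95 pos [627.4 254.3  47.8] rot [-180.     0.    24.9] w 72.8 F [-0.3 -0.1 -0.4]
[[[0.01, 0.01, 0.02, -0.01, 0.8]]]
```

Close gently, then firm up.

Request:
{"name": "send_rows", "arguments": {"steps": [[[0, 0, 0, 0, 0.6], [0, 0, 0, 0, 0.55], [0, 0, 0, 0, 0.5], [0, 0, 0, 0, 0.45], [0, 0, 0, 0, 0.4]]], "squeeze": 6}}

```text
time_s: 10.37
ee_pos: [627.8, 254.5, 48.1]
ee_rot: [-180.0, -0.0, 24.9]
force: [0.9, 0.1, 0.7]
gripper_width: 45.8
gripper_force: 6.0
```

Request:
{"name": "send_rows", "arguments": {"steps": [[[0, 0, 0, 0, 0.4], [0, 0, 0, 0, 0.4], [0, 0, 0, 0, 0.4], [0, 0, 0, 0, 0.4]]], "squeeze": 25}}

```text
time_s: 10.7
ee_pos: [627.8, 254.4, 48.1]
ee_rot: [-180.0, -0.0, 24.9]
force: [0.2, 0.2, 1.0]
gripper_width: 45.8
gripper_force: 25.0
```

Request:
{"name": "send_rows", "arguments": {"steps": [[[0, 0, -0.05, 0, 0.4], [0, 0, -0.15, 0, 0.4], [0, 0, -0.3, 0, 0.4], [0, 0, -0.6, 0, 0.4], [0, 0, -0.8, 0, 0.4]]]}}

```text
time_s: 11.12
ee_pos: [626.0, 253.7, 123.1]
ee_rot: [-180.0, 0.3, 24.9]
force: [-0.4, 1.0, -0.8]
gripper_width: 45.2
gripper_force: 25.0
```

Request:
{"name": "send_rows", "arguments": {"steps": [[[0, 0, -0.6, 0, 0.4], [0, 0, 0, 0, 0.4], [0, 0, 0, 0, 0.4], [0, 0, 0, 0, 0.4]]]}}

```text
time_s: 11.45
ee_pos: [626.9, 254.0, 147.3]
ee_rot: [-180.0, 0.1, 24.9]
force: [-0.4, -0.6, -2.4]
gripper_width: 45.3
gripper_force: 25.0
```

```bash
python3 plan.py 0.4 482.9 -142.2 140 11.1 16
python3 - <<'E'
from h import *
f=grab("side"); s=env.state(); print(proj(f,s["ee_pos"]))
u,v=proj(f,s["ee_pos"]).astype(int)
cv2.imwrite("pics/side4.png",cv2.resize(f["pixels"][max(v-80,0):v+80,u-90:u+90,::-1],None,fx=4,fy=3.7))
E
```

```text
t 11.45 pos [626.9 254.  147.3] rot [-1.80e+02  1.00e-01  2.49e+01] w 45.3 F [-0.4 -0.6 -2.4]
[[[-0.46, 0.47, 0.01, 0.13, 0.4], [-0.46, 0.47, 0.01, 0.13, 0.4], [-0.45, 0.48, 0.01, 0.13, 0.4], [-0.44, 0.49, 0.01, 0.13, 0.4], [-0.44, 0.49, 0.01, 0.13, 0.4]]]
[[[-0.43, 0.5, 0.01, 0.13, 0.4], [-0.42, 0.51, 0.01, 0.13, 0.4], [-0.41, 0.51, 0.01, 0.13, 0.4], [-0.41, 0.52, 0.01, 0.13, 0.4], [-0.4, 0.53, 0.01, 0.13, 0.4]]]
[[[-0.39, 0.53, 0.01, 0.13, 0.4], [-0.38, 0.54, 0.01, 0.13, 0.4], [-0.37, 0.54, 0.01, 0.13, 0.4], [-0.37, 0.55, 0.01, 0.13, 0.4], [-0.36, 0.55, 0.01, 0.13, 0.4]]]
[[[-0.35, 0.56, 0.01, 0.13, 0.4]]]
[263.33341453 132.72617705]
```

View pics/side4.png

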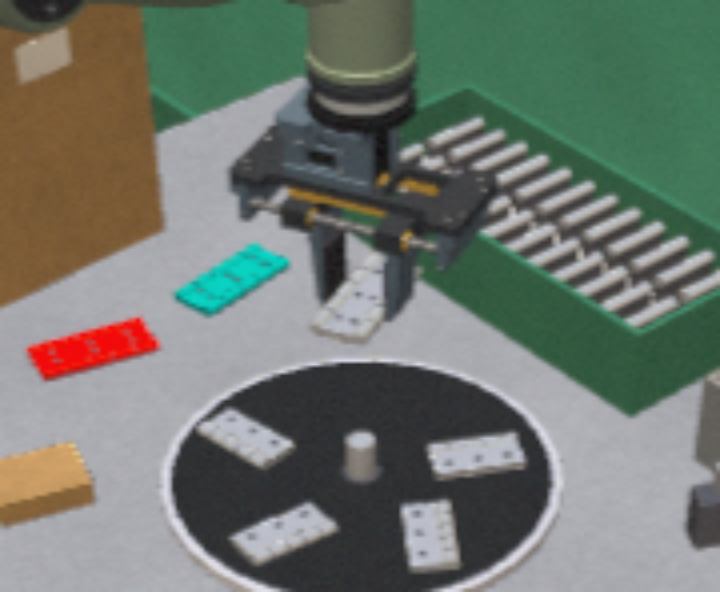

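The hinge is held level at crop (350,300), and all four plain hinges are still flat on the platter. I'll carry it to the board.

Request:
{"name": "send_rows", "arguments": {"steps": [[[-0.3, 0.3, 0.01, 0.13, 0.4], [-0.46, 0.47, 0.01, 0.13, 0.4], [-0.45, 0.48, 0.01, 0.13, 0.4], [-0.44, 0.49, 0.01, 0.13, 0.4], [-0.44, 0.49, 0.01, 0.13, 0.4]]]}}

```text
time_s: 11.92
ee_pos: [583.9, 138.3, 143.9]
ee_rot: [-180.0, 0.2, 20.4]
force: [0.8, 0.1, -0.9]
gripper_width: 45.5
gripper_force: 25.0
```

Request:
{"name": "send_rows", "arguments": {"steps": [[[-0.43, 0.5, 0.01, 0.13, 0.4], [-0.42, 0.51, 0.01, 0.13, 0.4], [-0.41, 0.51, 0.01, 0.13, 0.4], [-0.41, 0.52, 0.01, 0.13, 0.4], [-0.4, 0.53, 0.01, 0.13, 0.4]]]}}

```text
time_s: 12.33
ee_pos: [538.1, 14.5, 142.2]
ee_rot: [-179.9, 0.2, 15.9]
force: [0.3, -0.8, -1.7]
gripper_width: 45.2
gripper_force: 25.0
```

Request:
{"name": "send_rows", "arguments": {"steps": [[[-0.39, 0.53, 0.01, 0.13, 0.4], [-0.38, 0.54, 0.01, 0.13, 0.4], [-0.37, 0.54, 0.01, 0.13, 0.4], [-0.37, 0.55, 0.01, 0.13, 0.4], [-0.36, 0.55, 0.01, 0.13, 0.4]]]}}

```text
time_s: 12.75
ee_pos: [492.2, -108.6, 140.4]
ee_rot: [-179.9, 0.2, 11.5]
force: [1.5, 0.2, -1.2]
gripper_width: 45.3
gripper_force: 25.0
```

Request:
{"name": "send_rows", "arguments": {"steps": [[[-0.35, 0.5, 0.01, 0.13, 0.4], [-0.15, 0.2, 0, 0, 0.4], [0, 0, 0, 0, 0.4], [0, 0, 0, 0, 0.4], [0, 0, 0, 0, 0.4]]]}}

```text
time_s: 13.17
ee_pos: [480.0, -138.2, 141.1]
ee_rot: [-179.9, 0.0, 10.6]
force: [0.0, 0.5, -1.0]
gripper_width: 45.5
gripper_force: 25.0
```

```bash
python3 plan.py 0.4 482.9 -142.2 35 11.1 6
```

```text
t 13.1667 pos [ 480.  -138.2  141.1] rot [-179.9    0.    10.6] w 45.5 F [ 0.   0.5 -1. ]
[[[0.01, 0.02, 0.44, -0.01, 0.4], [0.01, 0.02, 0.44, -0.01, 0.4], [0.01, 0.02, 0.44, -0.01, 0.4], [0.01, 0.02, 0.44, -0.01, 0.4], [0.01, 0.02, 0.44, -0.01, 0.4]]]
[[[0.01, 0.02, 0.44, -0.01, 0.4]]]
```

Request:
{"name": "send_rows", "arguments": {"steps": [[[0.02, 0.03, 0.3, -0.03, 0.4], [0.02, 0.03, 0.5, -0.03, 0.4], [0.01, 0.03, 0.6, -0.01, 0.4], [0.01, 0.02, 0.6, 0, 0.4], [0, 0, 0.4, 0, 0.4]]]}}

```text
time_s: 13.58
ee_pos: [482.7, -141.5, 43.6]
ee_rot: [-179.9, 0.1, 11.2]
force: [-0.2, 0.0, -1.6]
gripper_width: 45.3
gripper_force: 25.0
```

Request:
{"name": "send_rows", "arguments": {"steps": [[[0, 0, 0.2, 0, 0.4], [0, 0, 0, 0, 0.4], [0, 0, 0, 0, 0.4], [0, 0, 0, 0, 0.4], [0, 0, 0, 0, 0.4]]]}}

```text
time_s: 14.0
ee_pos: [484.1, -143.1, 38.7]
ee_rot: [179.9, -0.1, 11.1]
force: [-0.6, -0.9, -0.9]
gripper_width: 45.3
gripper_force: 25.0
```

```bash
python3 plan.py 0.4 482.9 -142.2 24 11.1 3
python3 - <<'E'
from h import *
f=grab("side"); s=env.state(); u,v=proj(f,s["ee_pos"]).astype(int); print(u,v)
cv2.imwrite("pics/side5.png",cv2.resize(f["pixels"][v-60:v+50,u-70:u+70,::-1],None,fx=5,fy=5,interpolation=cv2.INTER_CUBIC))
g=grab("top"); cv2.imwrite("pics/top5.png",g["pixels"][:,:,::-1])
E
```

```text
t 14.0 pos [ 484.1 -143.1   38.7] rot [ 1.799e+02 -1.000e-01  1.110e+01] w 45.3 F [-0.6 -0.9 -0.9]
[[[-0.01, -0.01, 0.12, 0.0, 0.4], [-0.01, -0.01, 0.12, 0.0, 0.4], [-0.01, -0.01, 0.12, 0.0, 0.4]]]
318 259
```

View pics/side5.png

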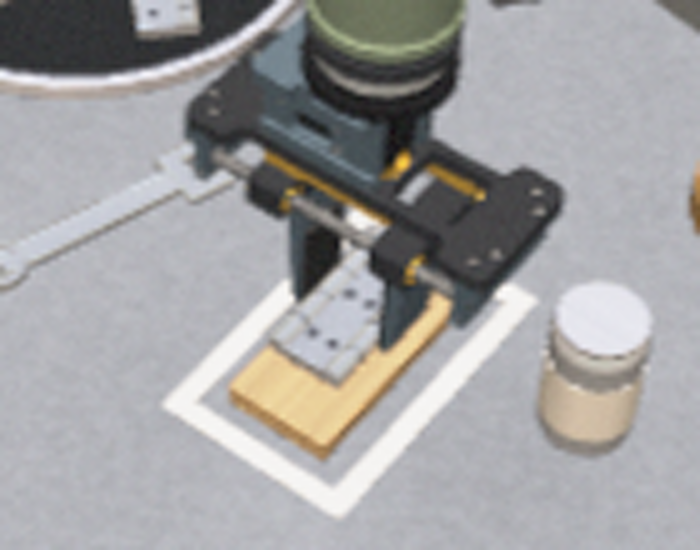

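The hinge at crop (320,330) is level and aligned above the board, and the tin at (600,370) is clear. I'll check how well it is centred along the board using the visible near ends, then lower it.

Run:
```python
from h import *
f=grab("side"); s=env.state(); z=s["ee_pos"][2]; print(s["ee_pos"].round(1))
o=np.array([248,199])
b=pt(f,np.array([[230,388],[325,445]])/5+o,15); h=pt(f,np.array([[272,342],[335,382]])/5+o,z-4.1)
t=np.radians(11.1);u=np.array([np.cos(t),np.sin(t)]);v=np.array([-u[1],u[0]])
print("along gap (want 15)",(h.mean(0)-b.mean(0))@u,"across",(h.mean(0)-b.mean(0))@v, b,h)
```

```text
[ 483.5 -143.2   38.3]
along gap (want 15) 24.087278678437535 across 2.014807032096722 [[ 409.79909751 -130.65671084]
 [ 422.49130827 -188.77581055]] [[ 435.87494808 -133.2026486 ]
 [ 442.9130082  -173.00098156]]
```

Request:
{"name": "send_rows", "arguments": {"steps": [[[-0.02, 0, 0.1, 0, 0.4], [0, 0, 0.1, 0, 0.4], [0, 0, 0.1, 0, 0.4], [0, 0, 0, 0, 0.4], [0, 0, 0, 0, 0.4]]]}}

```text
time_s: 14.57
ee_pos: [481.9, -143.1, 25.1]
ee_rot: [-180.0, 0.1, 11.1]
force: [-0.9, -0.4, -2.2]
gripper_width: 45.3
gripper_force: 25.0
```

The gap estimate from hand-picked pixels is uncertain. I'll set the hinge down, since it will land wholly on the board anyway, then measure it unobstructed and correct if needed.

Request:
{"name": "send_rows", "arguments": {"steps": [[[0, 0, 0.06, 0, 0.4], [0, 0, 0.04, 0, 0.4], [0, 0, 0, 0, 0.4], [0, 0, 0, 0, 0.4]]]}}

```text
time_s: 14.9
ee_pos: [482.2, -143.1, 21.4]
ee_rot: [-180.0, 0.0, 11.1]
force: [0.3, -0.4, -1.7]
gripper_width: 45.5
gripper_force: 25.0
```

Request:
{"name": "send_rows", "arguments": {"steps": [[[0, 0, 0.02, 0, 0.4], [0, 0, 0.02, 0, 0.4], [0, 0, 0, 0, 0.4]]]}}

```text
time_s: 15.15
ee_pos: [482.1, -143.1, 19.8]
ee_rot: [-180.0, 0.0, 11.1]
force: [-0.2, -0.6, -1.2]
gripper_width: 45.1
gripper_force: 25.0
```

Request:
{"name": "send_rows", "arguments": {"steps": [[[0, 0, 0.02, 0, 0.4], [0, 0, 0, 0, 0.4], [0, 0, 0, 0, 0.4]]]}}

```text
time_s: 15.4
ee_pos: [482.2, -143.2, 19.1]
ee_rot: [-180.0, -0.0, 11.1]
force: [0.5, 0.2, -1.2]
gripper_width: 45.5
gripper_force: 25.0
```

Request:
{"name": "send_rows", "arguments": {"steps": [[[0, 0, 0.01, 0, 0.4], [0, 0, 0, 0, 0.4]]]}}

```text
time_s: 15.57
ee_pos: [482.2, -143.2, 19.0]
ee_rot: [-180.0, -0.0, 11.1]
force: [-1.8, -0.3, 2.1]
gripper_width: 45.0
gripper_force: 25.0
```

Contact has registered, with Fz rising from about −1.5 to +2. I'll release and retreat.

Request:
{"name": "send_rows", "arguments": {"steps": [[[0, 0, 0, 0, 0.55], [0, 0, 0, 0, 0.6], [0, 0, 0, 0, 0.65], [0, 0, 0, 0, 0.65]]], "squeeze": 10}}

```text
time_s: 15.9
ee_pos: [482.3, -143.2, 18.7]
ee_rot: [180.0, -0.0, 11.1]
force: [-0.1, 0.5, -0.5]
gripper_width: 59.3
gripper_force: 0.0
```

Request:
{"name": "send_rows", "arguments": {"steps": [[[0, 0, -0.1, 0, 0.65], [0, 0, -0.3, 0, 0.65], [0, 0, -0.7, 0, 0.65], [0, 0, -1, 0, 0.65], [0, 0, -1, 0, 0.65]]]}}

```text
time_s: 16.32
ee_pos: [481.3, -142.9, 143.6]
ee_rot: [-179.9, 0.1, 11.1]
force: [0.7, -0.7, 0.7]
gripper_width: 58.9
gripper_force: 0.0
```

Request:
{"name": "send_rows", "arguments": {"steps": [[[0, -0.6, 0, 0, 0.65], [0, -0.9, 0, 0, 0.65], [0, -0.9, 0, 0, 0.65], [0, -0.9, 0, 0, 0.65], [0, -0.9, 0, 0, 0.65]]]}}

```text
time_s: 16.73
ee_pos: [449.3, 23.0, 143.2]
ee_rot: [-180.0, -0.0, 11.0]
force: [0.3, 1.1, 0.8]
gripper_width: 59.3
gripper_force: 0.0
```

Request:
{"name": "send_rows", "arguments": {"steps": [[[0, -0.9, 0, 0, 0.65], [0, -0.6, 0, 0, 0.65], [0, 0, 0, 0, 0.65], [0, 0, 0, 0, 0.65]]]}}

```text
time_s: 17.07
ee_pos: [438.2, 81.3, 143.0]
ee_rot: [180.0, -0.0, 11.3]
force: [0.3, -0.7, 0.6]
gripper_width: 59.4
gripper_force: 0.0
```

```bash
cat > m6.py <<'E'
from h import *
f=grab("top"); P=f["pixels"]
h=cv2.cvtColor(P,cv2.COLOR_RGB2HSV);S=h[...,1].astype(int);V=h[...,2].astype(int); roi=(318,172,384,260)
print("bay");show(blobs(f,(V>200)&(S<40),roi,0))
wood=((S>70)&(V>110)).astype(np.uint8); bl=blobs(f,wood,roi,15); print("board");show(bl)
m=np.zeros_like(wood); x0,y0,x1,y1=roi; m[y0:y1,x0:x1]=wood[y0:y1,x0:x1]
c=max(cv2.findContours(m,cv2.RETR_EXTERNAL,cv2.CHAIN_APPROX_NONE)[0],key=cv2.contourArea)
hull=cv2.drawContours(np.zeros_like(m),[cv2.convexHull(c)],-1,1,-1)
print("hinge");show(blobs(f,(hull>0)&(S<60),roi,25,100))
x=(320,175,385,260); cv2.imwrite("pics/top6.png",cv2.resize(P[x[1]:x[3],x[0]:x[2],::-1],None,fx=7,fy=7,interpolation=cv2.INTER_CUBIC))
E
python3 m6.py
```

```text
bay
486.4 -142.5 183.0 115.0 10.9 [352. 216.]
board
482.5 -142.3 129.2 61.1 11.1 [352. 217.]
hinge
485.5 -142.6 100.4 44.7 11.2 [353. 215.]
```

View pics/top6.png

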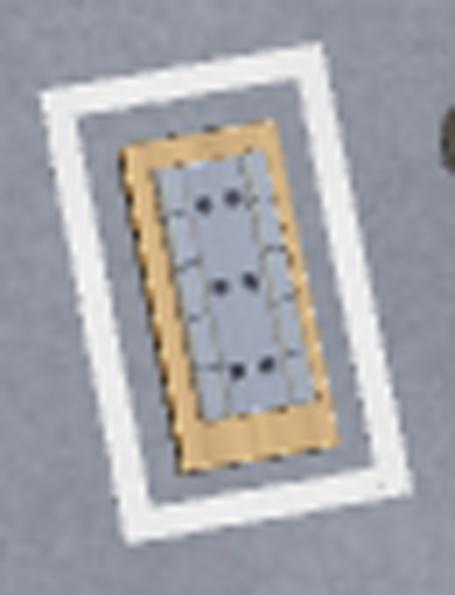

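The hinge at crop (240,285) lies lengthways and wholly on the board, about 3 mm off centre along it. I'll cross-check in the side view, and check that nothing else moved.

```bash
cat > m7.py <<'E'
from h import *
f=grab("side"); P=f["pixels"]; roi=(275,225,360,303)
h=cv2.cvtColor(P,cv2.COLOR_RGB2HSV);S=h[...,1].astype(int);V=h[...,2].astype(int)
print("bay");show(blobs(f,(V>200)&(S<40),roi,0))
wood=((S>70)&(V>110)).astype(np.uint8); m=np.zeros_like(wood); x0,y0,x1,y1=roi; m[y0:y1,x0:x1]=wood[y0:y1,x0:x1]
c=max(cv2.findContours(m,cv2.RETR_EXTERNAL,cv2.CHAIN_APPROX_NONE)[0],key=cv2.contourArea)
print("board hull");show(blobs(f,m,roi,15))
hull=cv2.drawContours(np.zeros_like(m),[cv2.convexHull(c)],-1,1,-1)
hm=(hull>0)&(S<60); print("hinge");show(blobs(f,hm,roi,27,60))
# side faces bias removed: compare the extreme near ends
x=(285,235,355,300); cv2.imwrite("pics/side7.png",cv2.resize(P[x[1]:x[3],x[0]:x[2],::-1],None,fx=9,fy=9,interpolation=cv2.INTER_CUBIC))
a=dict(np.load("f_top0.npz"))["pixels"].astype(int); b=grab("top")["pixels"].astype(int)
d=(abs(a-b).max(2)>50).astype(np.uint8)
for c in cv2.findContours(d,cv2.RETR_EXTERNAL,cv2.CHAIN_APPROX_NONE)[0]:
    if cv2.contourArea(c)>25: print("changed",cv2.boundingRect(c))
E
python3 m7.py
```

```text
bay
484.0 -144.8 184.2 115.8 10.6 [318. 270.]
board hull
475.5 -148.1 135.4 64.8 10.6 [316. 269.]
hinge
479.5 -148.2 105.7 45.7 11.8 [319. 264.]
changed (275, 393, 75, 27)
changed (12, 349, 12, 31)
changed (0, 266, 103, 154)
changed (337, 192, 31, 51)
changed (430, 181, 34, 51)
changed (98, 178, 238, 242)
changed (192, 139, 29, 40)
```

View pics/side7.png

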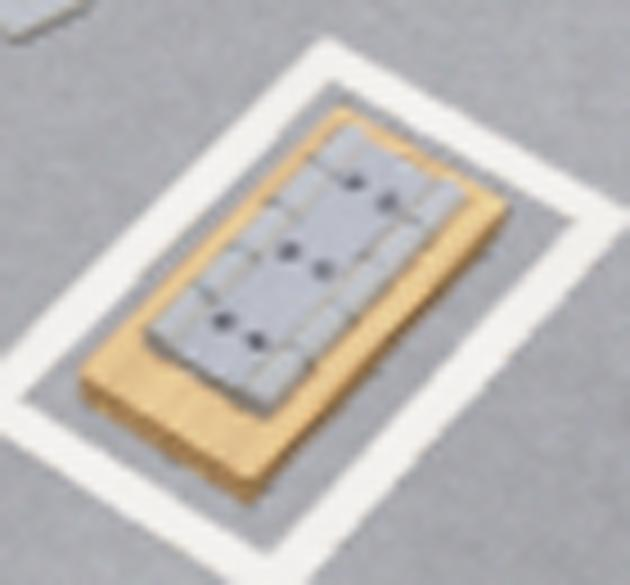

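```bash
python3 - <<'E'
from h import *
f=grab("side"); o=np.array([285,235])
b=pt(f,np.array([[82,385],[248,482],[510,205],[340,105]])/9+o,15).mean(0); h=pt(f,np.array([[290,250],[323,268],[355,182],[388,202],[224,321],[257,341]])/9+o,24).mean(0)
t=np.radians(11);u=np.array([np.cos(t),np.sin(t)]);v=np.array([-u[1],u[0]])
print("side",b,h,(h-b)@u,(h-b)@v)
g=grab("top"); o=np.array([320,175])
b=pt(g,np.array([[122,148],[277,120],[340,442],[183,472]])/7+o,15).mean(0); h=pt(g,np.array([[204,205],[233,198],[220,287],[250,282],[237,371],[267,364]])/7+o,24).mean(0)
print("top",b,h,(h-b)@u,(h-b)@v)
E
python3 plan.py 0.65 482 -143.2 143 11.1 7
```

```text
side [ 478.31603397 -148.64465663] [ 482.7211443  -147.11131177] 4.616752034431286 0.6646383180532208
top [ 481.6392001  -143.89912993] [ 484.4613616  -144.41534134] 2.671812666744029 -1.0452209536732084
t 17.3167 pos [438.6  79.5 142.8] rot [180.  -0.  11.] w 59.2 F [ 0.7 -0.7  0.4]
[[[0.0, 0.81, 0.0, 0.0, 0.65], [0.0, 0.81, 0.0, 0.0, 0.65], [0.0, 0.81, 0.0, 0.0, 0.65], [0.0, 0.81, 0.0, 0.0, 0.65], [0.0, 0.81, 0.0, 0.0, 0.65]]]
[[[0.0, 0.81, 0.0, 0.0, 0.65], [0.0, 0.81, 0.0, 0.0, 0.65]]]
```

Both views agree the hinge is about 3.5 mm too far along +x of the board. There is plenty of time, so I'll re-grip, lift slightly, shift −3.5 mm and set it down again.

Request:
{"name": "send_rows", "arguments": {"steps": [[[0.0, 0.81, 0.0, 0.0, 0.68], [0.0, 0.81, 0.0, 0.0, 0.68], [0.0, 0.81, 0.0, 0.0, 0.68], [0.0, 0.81, 0.0, 0.0, 0.68], [0.0, 0.81, 0.0, 0.0, 0.68]]]}}

```text
time_s: 17.73
ee_pos: [469.5, -80.9, 142.8]
ee_rot: [180.0, -0.0, 11.0]
force: [0.6, -1.2, 0.3]
gripper_width: 62.1
gripper_force: 0.0
```

Request:
{"name": "send_rows", "arguments": {"steps": [[[0.0, 0.81, 0.0, 0.0, 0.68], [0.0, 0.81, 0.0, 0.0, 0.68], [0, 0, 0, 0, 0.68], [0, 0, 0, 0, 0.68], [0, 0, 0, 0, 0.68]]]}}

```text
time_s: 18.15
ee_pos: [481.3, -142.3, 142.4]
ee_rot: [-179.9, 0.0, 11.0]
force: [-0.5, 0.4, -0.9]
gripper_width: 61.7
gripper_force: 0.0
```

```bash
python3 plan.py 0.68 482.2 -143.2 20 11.1 5
```

```text
t 18.15 pos [ 481.3 -142.3  142.4] rot [-179.9    0.    11. ] w 61.7 F [-0.5  0.4 -0.9]
[[[0.0, 0.01, 0.61, 0.0, 0.68], [0.0, 0.01, 0.61, 0.0, 0.68], [0.0, 0.01, 0.61, 0.0, 0.68], [0.0, 0.01, 0.61, 0.0, 0.68], [0.0, 0.01, 0.61, 0.0, 0.68]]]
```

Request:
{"name": "send_rows", "arguments": {"steps": [[[0.01, 0.01, 0.6, 0.0, 0.68], [0.01, 0.01, 0.7, 0.0, 0.68], [0.0, 0.01, 0.7, 0.0, 0.68], [0.0, 0, 0.5, 0.0, 0.68], [0.0, 0, 0.3, 0.0, 0.68]]]}}

```text
time_s: 18.57
ee_pos: [481.1, -141.3, 28.6]
ee_rot: [-179.9, 0.2, 11.2]
force: [0.8, 1.0, -0.1]
gripper_width: 62.1
gripper_force: 0.0
```

Request:
{"name": "send_rows", "arguments": {"steps": [[[0, 0, 0.1, 0, 0.68], [0, 0, 0, 0, 0.68], [0, 0, 0, 0, 0.68], [0, 0, 0, 0, 0.68], [0, 0, 0, 0, 0.68]]]}}

```text
time_s: 18.98
ee_pos: [483.8, -143.1, 27.8]
ee_rot: [179.9, -0.1, 11.1]
force: [0.4, -0.3, -0.6]
gripper_width: 61.8
gripper_force: 0.0
```

Request:
{"name": "send_rows", "arguments": {"steps": [[[0, 0, 0.08, 0, 0.68], [0, 0, 0.07, 0, 0.68], [0, 0, 0, 0, 0.68], [0, 0, 0, 0, 0.68], [0, 0, 0, 0, 0.68]]]}}

```text
time_s: 19.4
ee_pos: [483.0, -143.1, 20.7]
ee_rot: [-180.0, 0.0, 11.1]
force: [0.1, 0.3, 0.9]
gripper_width: 62.0
gripper_force: 0.0
```

Request:
{"name": "send_rows", "arguments": {"steps": [[[0, 0, 0.02, 0, 0.6], [0, 0, 0, 0, 0.55], [0, 0, 0, 0, 0.5], [0, 0, 0, 0, 0.45], [0, 0, 0, 0, 0.4]]], "squeeze": 6}}

```text
time_s: 19.82
ee_pos: [483.0, -143.0, 19.9]
ee_rot: [-180.0, -0.0, 11.1]
force: [-0.5, 0.4, -0.1]
gripper_width: 45.9
gripper_force: 6.0
```

Request:
{"name": "send_rows", "arguments": {"steps": [[[0, 0, 0, 0, 0.4], [0, 0, 0, 0, 0.4], [0, 0, 0, 0, 0.4]]], "squeeze": 25}}

```text
time_s: 20.07
ee_pos: [483.0, -143.0, 19.9]
ee_rot: [-180.0, 0.0, 11.1]
force: [0.6, 0.1, -0.2]
gripper_width: 45.5
gripper_force: 25.0
```

Request:
{"name": "send_rows", "arguments": {"steps": [[[0, 0, -0.1, 0, 0.4], [0, 0, -0.1, 0, 0.4], [0, 0, 0, 0, 0.4], [-0.05, 0, 0, 0, 0.4], [-0.04, 0, 0, 0, 0.4]]]}}

```text
time_s: 20.48
ee_pos: [479.2, -143.7, 28.0]
ee_rot: [-180.0, 0.0, 11.1]
force: [-0.5, 0.0, -0.9]
gripper_width: 45.3
gripper_force: 25.0
```

Request:
{"name": "send_rows", "arguments": {"steps": [[[0, 0, 0, 0, 0.4], [0, 0, 0, 0, 0.4], [0, 0, 0, 0, 0.4]]]}}

```text
time_s: 20.73
ee_pos: [479.4, -143.7, 27.9]
ee_rot: [-180.0, 0.0, 11.1]
force: [0.8, 0.6, -0.8]
gripper_width: 45.2
gripper_force: 25.0
```

Moved −3.6 mm. Now lower it gently by 8 mm.

Request:
{"name": "send_rows", "arguments": {"steps": [[[0, 0, 0.06, 0, 0.4], [0, 0, 0.06, 0, 0.4], [0, 0, 0.04, 0, 0.4], [0, 0, 0, 0, 0.4], [0, 0, 0, 0, 0.4]]]}}

```text
time_s: 21.15
ee_pos: [479.3, -143.7, 21.3]
ee_rot: [-180.0, 0.0, 11.1]
force: [0.8, 0.2, -1.8]
gripper_width: 45.4
gripper_force: 25.0
```

Request:
{"name": "send_rows", "arguments": {"steps": [[[0, 0, 0.02, 0, 0.4], [0, 0, 0.01, 0, 0.4], [0, 0, 0, 0, 0.4], [0, 0, 0, 0, 0.4]]]}}

```text
time_s: 21.48
ee_pos: [479.5, -143.7, 20.4]
ee_rot: [-180.0, -0.0, 11.1]
force: [-0.9, -0.5, -1.2]
gripper_width: 45.3
gripper_force: 25.0
```

Request:
{"name": "send_rows", "arguments": {"steps": [[[0, 0, 0.01, 0, 0.4], [0, 0, 0.01, 0, 0.4], [0, 0, 0, 0, 0.4], [0, 0, 0, 0, 0.4]]]}}

```text
time_s: 21.82
ee_pos: [479.6, -143.7, 19.9]
ee_rot: [180.0, -0.0, 11.1]
force: [-0.8, 0.1, 3.2]
gripper_width: 45.4
gripper_force: 25.0
```

Contact again. Release, retreat and check.

Request:
{"name": "send_rows", "arguments": {"steps": [[[0, 0, 0, 0, 0.55], [0, 0, 0, 0, 0.6], [0, 0, 0, 0, 0.65], [0, 0, 0, 0, 0.65]]], "squeeze": 10}}

```text
time_s: 22.15
ee_pos: [479.5, -143.7, 19.4]
ee_rot: [-180.0, -0.0, 11.1]
force: [-0.8, -0.5, 1.1]
gripper_width: 59.1
gripper_force: 0.0
```

Request:
{"name": "send_rows", "arguments": {"steps": [[[0, 0, -0.1, 0, 0.65], [0, 0, -0.3, 0, 0.65], [0, 0, -0.7, 0, 0.65], [0, 0, -1, 0, 0.65], [0, 0, -1, 0, 0.65]]]}}

```text
time_s: 22.57
ee_pos: [478.5, -143.4, 144.4]
ee_rot: [-179.9, 0.1, 11.1]
force: [0.4, -0.3, 0.3]
gripper_width: 59.2
gripper_force: 0.0
```

Request:
{"name": "send_rows", "arguments": {"steps": [[[0, -0.6, 0, 0, 0.65], [0, -0.9, 0, 0, 0.65], [0, -0.9, 0, 0, 0.65], [0, -0.9, 0, 0, 0.65], [0, -0.9, 0, 0, 0.65]]]}}

```text
time_s: 22.98
ee_pos: [446.6, 22.4, 144.0]
ee_rot: [-180.0, -0.0, 11.0]
force: [0.9, 1.0, -0.2]
gripper_width: 59.5
gripper_force: 0.0
```

Request:
{"name": "send_rows", "arguments": {"steps": [[[0, -0.9, 0, 0, 0.65], [0, -0.6, 0, 0, 0.65], [0, 0, 0, 0, 0.65], [0, 0, 0, 0, 0.65]]]}}

```text
time_s: 23.32
ee_pos: [435.4, 80.8, 143.8]
ee_rot: [180.0, -0.0, 11.3]
force: [-0.6, 0.7, -0.7]
gripper_width: 59.3
gripper_force: 0.0
```

```bash
python3 m6.py; python3 m7.py
python3 - <<'E'
from h import *
f=grab("top");print(env.state()["qvel"].round(2)); V=f["pixels"].max(2)
show(blobs(f,V>190,(380,172,412,208),85))
E
```

```text
bay
486.4 -142.5 183.0 115.1 10.9 [352. 216.]
board
482.5 -142.3 129.2 61.1 11.1 [352. 217.]
hinge
481.8 -143.3 100.0 44.6 11.2 [353. 217.]
bay
484.1 -144.7 184.3 115.8 10.7 [318. 270.]
board hull
476.2 -148.4 136.9 64.8 10.2 [317. 268.]
hinge
475.8 -149.0 104.3 45.7 11.8 [318. 265.]
changed (275, 393, 75, 27)
changed (12, 349, 12, 31)
changed (98, 348, 109, 72)
changed (0, 266, 103, 154)
changed (337, 192, 31, 51)
changed (430, 181, 34, 51)
changed (208, 179, 128, 241)
changed (192, 139, 29, 40)
[-0.26  0.13 -0.03  0.15  0.    0.03]
546.5 -253.0 44.3 43.8 -26.7 [399. 190.]
```

The hinge is now centred within about 1 mm, the board is inside the tape, and the tin and the plain hinges that are visible are unchanged. Handing in.

```bash
python3 -c "
from workcell import env
print(env.job_done())"
```

```text
the job is handed in; nothing more can be done
None
```

The job is handed in at about 23 s of the 56 s allowed: the board lies flat and wholly inside the tape, and the double-barrelled hinge lies lengthways on it, centred to about 1–2 mm, with no sign that the tin, the plain hinges or the other things moved.

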